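# Lock the spindle of a bench moulder

### The arm

A 6-joint arm with a two-finger parallel gripper is mounted at the origin on the work surface. World frame = base frame: x ahead of the robot, y to its left, z up, the work surface at z = 0. Lengths are in mm, angles in rad, forces in N, time in s.
With the tool pointing down it reaches from about 275 to 1000 mm from the base axis. Payload 8.4 kg.
Tool frame: the origin (TCP) lies at the very end of the fingers, on their centre line; the grasp point (between the pads) lies 19 mm behind it (r.tcp_to_grasp is the distance from the TCP to the grasp point, in mm); z points along the fingers, y is the line along which they close (so a half turn about z gives the same grasp; the last joint's range is limited). The gripper opens to 85 mm and grips with 20 to 120 N. Pads are 22 mm wide; open, the fingers measure 114 mm over their backs; the gripper's body (76 mm by 85 mm) begins 54 mm behind the grasp point. The pads swing forward as they close: fully open they stand 13 mm farther back than shut.
Start: joints at [-1.187, 0.353, 1.633, -0, 1.155, -0.002], TCP at [235.187, -579.064, 231.281] pointing down, gripper open.
Joint ranges: [-2.63, 2.63], [-0.92, 2.1], [0.06, 2.66], [-1.3, 4.44], [0, 2.69], [-3.02, 3.02]. Speed limits (rad/s): [2.22, 2.22, 2.79, 3.14, 3.14, 3.14].

### API

Orientations are given as [roll, pitch, yaw] about the fixed x, y, z axes, in that order (R = Rz(yaw) Ry(pitch) Rx(roll)).
In Python, from rig import r gives the robot as it stands. The module is installed in compiled form; this text tells all that it offers.
- The arm moves only by the tool play_rows, never from a script. Its argument "rows" is a list of rows, each an object with "dp": the shift along the tool's x, y, z in units of 40 mm (1.0 is 40 mm), a list of three; "turn": the turn, a rotation vector about the tool's x, y, z in units of 6 degrees (1.0 is 6 degrees), a list of three; "fingers": the closure, from 0 (fully open) to 1 (shut). In form: [{"dp": [tx, ty, tz], "turn": [wx, wy, wz], "fingers": fingers}, ...]. A call has 1 to 5 rows; each row shifts and turns the commanded pose from where the row before left it, along the tool's axes as they then stand; what a row does not reach is not made up. A row lasts 1/12 s, in which the tool goes at most 41.7 mm and 7.16 degrees, less where a joint would pass 70% of its speed; a pose out of reach is approached as far as the arm can. A call is refused whole if a number of a shift passes 1 or a number of a turn 1, either way. A call with a gripper value outside its range is refused whole. The fingers move at their own pace and stop on an object; "force" is the grip in N (left out, the last holds). Time passes only in rows, so rows that do not move let the fingers close. It gives the time, the measured TCP pose, the force, the opening and the grip force at its end, in the units of the state.
- r.sense(): the state, without advancing time (a new reading comes with each control period).
- r.grab_frame(name): name is "scene" or "top" or "wrist"; returns a dict with "pixels" (400x640x3 uint8, red, green, blue), "fx", "fy", "cx", "cy" (pixels), "dist" ([k1, k2, p1, p2, k3] as OpenCV has them; the pictures are not rectified), "pose" (4x4, takes a point from camera to world coordinates). Camera axes: x right, y down, z forward; pixel columns grow to the right and rows downward; lengths in mm; the calibration is good to about 2 mm. A picture is of the moment at which its call begins. There is no depth.
- r.sign_off(): hands the job in; it is judged then, once.
The state is a dict: "clock": time; "qpos": joint angles; "qvel": joint speeds; "joint_efforts": joint torques, N m; "eef_pos": TCP position; "tcp_rot": TCP orientation; "contact_force": force on the tool from outside, world axes, zero at the start; "wrist_torque": the same for the moment, N m; "opening": opening from 0.0 (shut) to 1.0 (fully open); "grasp_force": force on a finger pad.
Only numpy, scipy, OpenCV 4.12 (cv2) and the standard library are available. Lean on these libraries where they do the work, as an engineer would, in place of code of your own. Each camera call takes 0.05 s, during which the arm holds its last target. There are 200 camera calls.

### The job

Lock the machine's spindle for a cutter change: with a fingertip against its upright pin, push the slotted steel disc round until the slot faces the nose of the locking bar, then push the bar's upright end plate until the bar is fully home in the slot, with the plate up against the guide. Only push: do not lift the bar, leave the things standing around as they are, and finish clear of everything.

Things in the scene. Friction and masses are not known exactly. Their poses are not given: they have to be found in the camera images.
- unit: Bench spindle unit, fixed: green casing 50 mm high, a round part 188 mm across with an arm 100 mm wide reaching 225 mm from the spindle axis. Origin on the bench under the vertical spindle axis; +x points from the axis outward along the arm, the line on which the locking bar slides; z up.
- disc (a joint): Angle of the slotted steel disc about the spindle axis (rad, counter-clockwise from above; turns freely past a full turn either way): direction of the slot in the unit's frame, 0 or 6.283 when it faces the bar. Disc about 150 mm across, flat top 70 mm above the bench; hub and spindle end (radius up to 28 mm) rise to 102 mm. It stays where left; 2 to 3 N at the pin turn it.
- slot (a point): Middle of the slot in the disc's rim, 60 mm from the spindle axis, at the disc's top (70 mm above the bench); its x axis points radially outward along the slot. The slot is open at the rim, 22 mm wide, and runs in to 42 mm from the axis.
- pin (a point): Top centre of the upright steel pin on the disc, 12 mm in diameter, 60 mm from the spindle axis, exactly opposite the slot. It stands 38 mm out of the disc: from 70 to 108 mm above the bench.
- bar: Locking bar of dark steel, 14 mm wide, 12 mm thick, 0.25 kg, loose but captive in the guide tunnel, slides easily. Origin at its underside, at the disc-side face of its upright end plate; +x is the unit's +x (outward). Fully home, the plate touches the guide and the origin is 158 mm from the spindle axis; at the start it is 192 to 202 mm.
- guide (a point): Middle of the outer end of the guide tunnel's roof, 158 mm from the spindle axis on the unit's x, 74 mm above the bench. The tunnel is 40 mm wide and stands on the arm from 88 to 158 mm from the axis; in it the bar slides on a rail whose top is 56 mm above the bench.
- nose (a point): Tip of the bar's nose, 110 mm from the bar's origin towards the disc, 62 mm above the bench. The last 12 mm taper from 14 to 6 mm wide and can nudge a nearly aligned disc straight. At the start it is 82 to 92 mm from the spindle axis, clear of the disc; fully home, 48 mm.
- plate (a point): On the outer face of the bar's end plate, 30 mm above the bar's underside (86 mm above the bench). The plate is 44 mm wide, 8 mm thick and 52 mm high (from 56 to 108 mm above the bench). Push it here towards the disc (unit's -x).
- jar: Glass jar with a steel lid, 60 mm across, 85 mm high, origin under its centre. Bystander beside the unit's arm.
- cup: White cup, 64 mm across, 85 mm high, origin under its centre. Bystander beside the unit's arm.
- wrench: Steel spanner about 170 mm long lying beside the unit, along its own x. Bystander.
- stencil: Plywood template board 140 x 200 x 9 mm with four holes, lying on the bench beyond the disc, origin under its centre. Bystander.
Mind the look-alikes: they are no part of the job. What is shaped like the bar but blue or orange is not meant.

How it is judged (in metres and radians):
On the way, in this order (a step that is already met when the one before it is completed fails the run):
1. the disc's slot has been turned to face the bar (angle between the x axis of slot and the x axis of unit, either way round below 0.12 rad and x of slot in the frame of unit above 0 m), for 0.2 s.
2. the bar has been pushed home into the slot (x of bar in the frame of unit below 0.162 m and z of bar in the frame of unit below 0.061 m), for 0.2 s.
At the end, for the whole second after the job is handed in: The bar lies in the slot with its end plate within 4 mm of the guide (origin less than 162 mm from the spindle axis along the unit's x), resting on its rail; the slot faces the bar within 0.12 rad; bar and disc are at rest (all of step 1 and all of step 2 and linear speed of bar below 0.01 m/s and velocity of joint disc between -0.05 and 0.05 rad/s); the robot touches nothing.
It fails at once if the bar is lifted off its rail by more than 8 mm (z of bar in the frame of unit above 0.064 m).
It fails at once if a bystander (jar, cup, spanner or board) is moved or lifted by more than 20 mm (distance of any of jar, cup, wrench, stencil from where it was at the start of the episode above 0.02 m).
It fails at once if the jar or the cup is tipped over (angle between any of jar, cup's own z axis and vertical above 0.4 rad).
It also fails if it takes over 61 s, if anything falls off the work surface, if the arm or the gripper's body presses on something with over 40 N, if the wrist force passes 120 N, or if a joint passes its speed limit or range.

## Working session

There is one attempt and no reset: what is moved stays moved. The work goes in short steps, Python scripts to look and compute and a tool call to move; the robot and the scene stay as the last step left them, time stands still between calls to the robot, and variables do not carry over. Pictures are saved under pics/ and viewed, at most 10 in all, crops included, and the job is handed in when it is done.

Besides the shell and the picture viewer there is one more tool, called after ">>>" by a JSON object that holds its "name" and its "arguments". play_rows: Moves the arm, as the interface text tells. Its arguments: {"type":"object","properties":{"rows":{"type":"array"},"force":{"type":"number"}},"required":["rows"]}

```bash
mkdir -p pics; python3 - <<'E'
from rig import r
import cv2,pickle
for n in ("top","scene"):
    f=r.grab_frame(n); pickle.dump(f,open(n+".pkl","wb"))
    cv2.imwrite(f"pics/{n}0.png",f["pixels"][:,:,::-1])
    print(n,f["fx"],f["fy"],f["cx"],f["cy"],f["dist"],f["pose"])
s=r.sense();print(s)
E
```

```text
top 379.4235304020044 379.4235304020044 321.1196867818795 200.14162538633337 [-0.0543122  0.         0.         0.         0.       ] [[-1.82348148e-02 -9.85027401e-01  1.71430775e-01  3.42792396e+02]
 [-9.99822940e-01  1.71679631e-02 -7.70382124e-03  1.05337944e+02]
 [ 4.64535779e-03 -1.71540899e-01 -9.85166047e-01  1.01467059e+03]
 [ 0.00000000e+00  0.00000000e+00  0.00000000e+00  1.00000000e+00]]
scene 493.4515057671242 493.4515057671242 315.3523990709251 204.61278615260645 [0.02202136 0.         0.         0.         0.        ] [[-2.06833352e-01  7.70250838e-01 -6.03269103e-01  1.14904361e+03]
 [ 9.78324703e-01  1.56500519e-01 -1.35603699e-01  2.09377508e+02]
 [-1.00369352e-02 -6.18240434e-01 -7.85924949e-01  9.20172664e+02]
 [ 0.00000000e+00  0.00000000e+00  0.00000000e+00  1.00000000e+00]]
{'clock': 0.1, 'qpos': array([-1.18741209e+00,  3.53601923e-01,  1.63407075e+00, -1.56156381e-05,
        1.15518988e+00, -2.37398912e-03]), 'qvel': array([-0.0009709 ,  0.00027711, -0.00144351, -0.00191026,  0.00167596,
        0.00034292]), 'joint_efforts': array([-4.92017170e-04, -6.06360698e+01, -3.42820501e+01,  1.89556360e-06,
        4.00856356e-03, -3.51372273e-05]), 'eef_pos': array([ 235.01252727, -578.66596218,  230.6176617 ]), 'tcp_rot': array([-3.14032272e+00,  1.12635241e-05,  3.85764549e-01]), 'contact_force': array([-0.41241277,  0.18120451,  0.63530328]), 'wrist_torque': array([-0.00455684,  0.00396095, -0.02960748]), 'grasp_force': 0.0, 'opening': 1.0014469749021253}
```

View pics/top0.png

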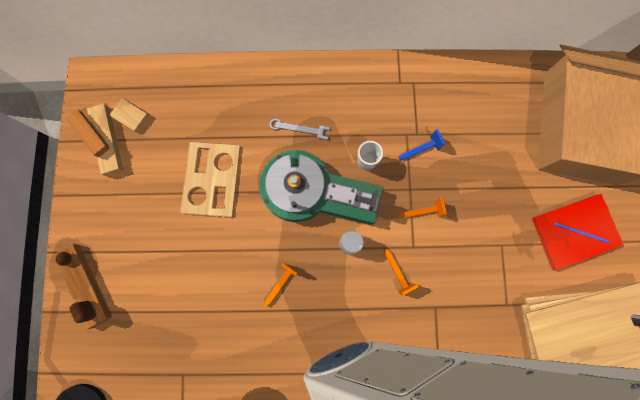

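View pics/scene0.png

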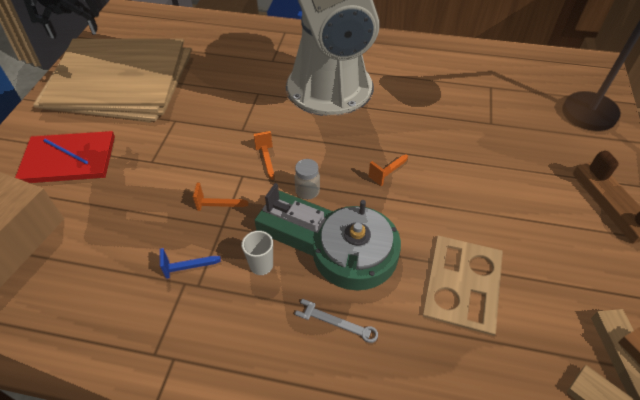

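The top view shows the spindle near (294,182), the slot towards (295,160), the pin near (295,206) and the arm pointing right and slightly down. The jar is at (351,242), the cup at (369,155). I'll zoom in on both views.

```bash
python3 - <<'E'
import cv2,numpy as np
a=cv2.imread("pics/top0.png")[135:265,250:410]; b=cv2.imread("pics/scene0.png")[175:295,240:410]
cv2.imwrite("pics/ca.png",cv2.resize(a,None,fx=4.6,fy=4.6,interpolation=2))
cv2.imwrite("pics/cb.png",cv2.resize(b,None,fx=4.6,fy=4.6,interpolation=2))
E
```

```text
(no output)
```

View pics/ca.png

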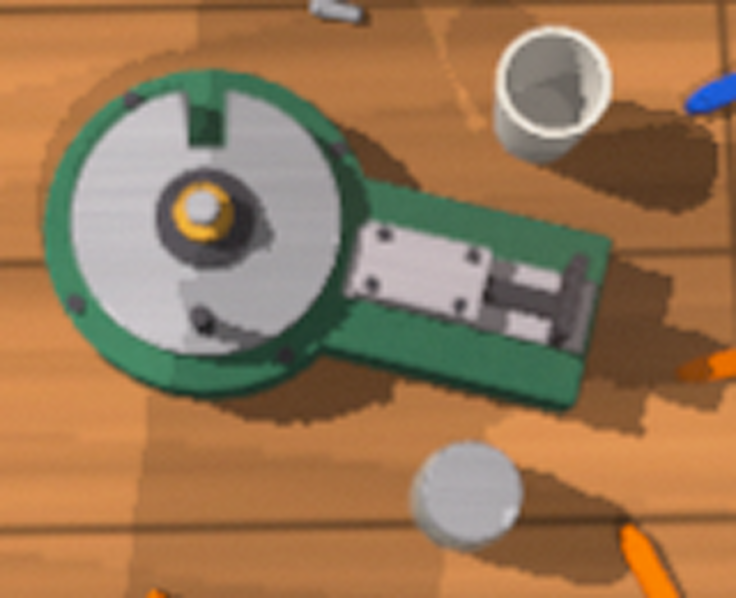

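View pics/cb.png

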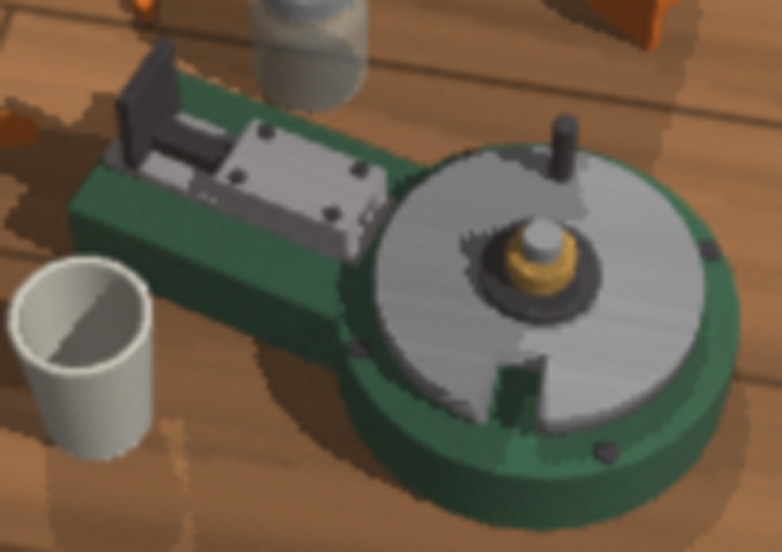

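The crops show what the fit needs: spindle end, pin top, slot corners, guide roof corners, arm end corners and plate top. I'll fit the unit pose, disc angle and bar position to both views.

```bash
cat > h.py <<'E'
import cv2,numpy as np,pickle
def proj(f,P):
    T=np.linalg.inv(f["pose"]); K=np.array([[f["fx"],0,f["cx"]],[0,f["fy"],f["cy"]],[0,0,1.]])
    return cv2.projectPoints(np.array(P,float),cv2.Rodrigues(T[:3,:3])[0],T[:3,3],K,np.array(f["dist"]))[0][:,0]
def ray(f,uv,z):
    K=np.array([[f["fx"],0,f["cx"]],[0,f["fy"],f["cy"]],[0,0,1.]])
    d=f["pose"][:3,:3]@np.r_[cv2.undistortPoints(np.array([[uv]],float),K,np.array(f["dist"]))[0,0],1]
    o=f["pose"][:3,3]; return (o+d*(z-o[2])/d[2])[:2]
E
cat > fit.py <<'E'
from h import *
from scipy.optimize import least_squares
F={n:pickle.load(open(n+".pkl","rb")) for n in("top","scene")}
off={"top":(250,135),"scene":(240,175)}
# frame: U unit, D disc, B bar
obs=[("top","U",(0,0,102),(204,207)),("top","D",(-60,0,108),(205,318)),("top","D",(42,11,70),(189,147)),("top","D",(42,-11,70),(223,147)),
("top","D",(74,11,70),(184,93)),("top","D",(74,-11,70),(228,95)),
("top","U",(158,20,74),(491,250)),("top","U",(158,-20,74),(478,320)),("top","U",(225,50,50),(611,240)),("top","U",(225,-50,50),(574,410)),
("top","B",(4,22,108),(582,255)),("top","B",(4,-22,108),(556,345)),
("scene","U",(0,0,102),(544,235)),("scene","D",(-60,0,108),(566,120)),("scene","U",(158,-20,74),(258,120)),("scene","U",(88,-20,74),(386,175)),("scene","U",(88,20,74),(345,240)),
("scene","U",(225,50,50),(70,208)),("scene","D",(42,11,70),(545,357)),("scene","D",(42,-11,70),(497,366)),("scene","B",(4,-22,108),(168,42)),("scene","B",(4,22,108),(126,104))]
def world(p):
    x,y,a,d,b=p;R=lambda t:np.array([[np.cos(t),-np.sin(t)],[np.sin(t),np.cos(t)]])
    o=[]
    for _,k,P,_ in obs:
        q=np.array(P[:2],float)
        if k=="D":q=R(d)@q
        if k=="B":q=q+[b,0]
        o.append([*(R(a)@q+[x,y]),P[2]])
    return np.array(o)
def res(p):
    W=world(p);return np.array([proj(F[o[0]],[w])[0]-((np.array(o[3])+.5)/4.6-.5+off[o[0]]) for o,w in zip(obs,W)])
best=None
for d0 in(1.57,-1.57):
    s=least_squares(lambda p:res(p).ravel(),[500,170,-1.6,d0,195],loss="soft_l1",x_scale=[100,100,1,1,100])
    if best is None or s.cost<best.cost:best=s
print(best.x.round(3),best.cost)
for o,e in zip(obs,res(best.x)):print(o[0],o[1],o[2],e.round(1))
for n,c,z in(("top",(470,494),85),("top",(553,83),85)):print(ray(F[n],(np.array(c)+.5)/4.6-.5+off[n],z))
np.save("p.npy",best.x)
E
python3 fit.py
```

```text
[555.802 164.749  -1.835   1.832 197.921] 17.984325707022972
top U (0, 0, 102) [-0.2 -0.7]
top D (-60, 0, 108) [-0.5 -1.2]
top D (42, 11, 70) [-0.4 -0.7]
top D (42, -11, 70) [ 0.7 -0.8]
top D (74, 11, 70) [ 0.6 -0.9]
top D (74, -11, 70) [-0.4 -1.5]
top U (158, 20, 74) [ 0.5 -0.1]
top U (158, -20, 74) [-0.3 -0.2]
top U (225, 50, 50) [ 1.1 -0.8]
top U (225, -50, 50) [ 0.8 -0.7]
top B (4, 22, 108) [-0.3 -0.4]
top B (4, -22, 108) [ 1.4 -2.7]
scene U (0, 0, 102) [ 0.2 -0.5]
scene D (-60, 0, 108) [0.1 0.1]
scene U (158, -20, 74) [-0.4 -0.8]
scene U (88, -20, 74) [ 0.3 -1.5]
scene U (88, 20, 74) [ 0.8 -2.2]
scene U (225, 50, 50) [-1.  -1.6]
scene D (42, 11, 70) [ 1.2 -0.6]
scene D (42, -11, 70) [ 1.  -4.4]
scene B (4, -22, 108) [ 1.2 -1.4]
scene B (4, 22, 108) [ 0.  -0.8]
[399.45409676  25.04423824]
[625.23844283 -28.29101898]
```

>>> {"name": "play_rows", "arguments": {"rows": [{"dp": [0.63, -0.69, 0], "turn": [0, 0, 0], "fingers": 1}, {"dp": [0.63, -0.69, 0], "turn": [0, 0, 0], "fingers": 1}, {"dp": [0.63, -0.69, 0], "turn": [0, 0, 0], "fingers": 1}, {"dp": [0.63, -0.69, 0], "turn": [0, 0, 0], "fingers": 1}, {"dp": [0.63, -0.69, 0], "turn": [0, 0, 0], "fingers": 1}]}}

```text
clock: 0.52
eef_pos: [300.0, -402.0, 230.9]
tcp_rot: [-3.141, 0.0, 0.385]
contact_force: [1.3, -0.1, -0.4]
opening: 0.296
grasp_force: 0.0
```

>>> {"name": "play_rows", "arguments": {"rows": [{"dp": [0.63, -0.69, 0], "turn": [0, 0, 0], "fingers": 1}, {"dp": [0.63, -0.69, 0], "turn": [0, 0, 0], "fingers": 1}, {"dp": [0.63, -0.69, 0], "turn": [0, 0, 0], "fingers": 1}, {"dp": [0.63, -0.69, 0], "turn": [0, 0, 0], "fingers": 1}, {"dp": [0.63, -0.69, 0], "turn": [0, 0, 0], "fingers": 1}]}}

```text
clock: 0.93
eef_pos: [364.8, -226.7, 231.2]
tcp_rot: [-3.141, 0.0, 0.385]
contact_force: [1.0, -0.8, 0.8]
opening: 0.001
grasp_force: 0.0
```

>>> {"name": "play_rows", "arguments": {"rows": [{"dp": [0.63, -0.69, 0], "turn": [0, 0, 0], "fingers": 1}, {"dp": [0.63, -0.69, 0], "turn": [0, 0, 0], "fingers": 1}, {"dp": [0.63, -0.69, 0], "turn": [0, 0, 0], "fingers": 1}, {"dp": [0.63, -0.69, 0], "turn": [0, 0, 0], "fingers": 1}, {"dp": [0.63, -0.69, 0], "turn": [0, 0, 0], "fingers": 1}]}}

```text
clock: 1.35
eef_pos: [429.7, -51.4, 231.3]
tcp_rot: [3.142, -0.0, 0.386]
contact_force: [1.4, -0.9, 0.6]
opening: 0.001
grasp_force: 0.0
```

>>> {"name": "play_rows", "arguments": {"rows": [{"dp": [0.63, -0.69, 0], "turn": [0, 0, -1], "fingers": 1}, {"dp": [0, 0, 0], "turn": [0, 0, -1], "fingers": 1}, {"dp": [0, 0, 0], "turn": [0, 0, -1], "fingers": 1}, {"dp": [0, 0, 0], "turn": [0, 0, -1], "fingers": 1}, {"dp": [0, 0, 0], "turn": [0, 0, -1], "fingers": 1}]}}

```text
clock: 1.77
eef_pos: [442.4, -17.7, 231.0]
tcp_rot: [-3.141, 0.0, 0.916]
contact_force: [-0.2, 1.2, -0.1]
opening: 0.005
grasp_force: 0.0
```

>>> {"name": "play_rows", "arguments": {"rows": [{"dp": [0, 0, 0], "turn": [0, 0, -1], "fingers": 1}, {"dp": [0, 0, 0], "turn": [0, 0, -1], "fingers": 1}, {"dp": [0, 0, 0], "turn": [0, 0, -1], "fingers": 1}, {"dp": [0, 0, 0], "turn": [0, 0, -1], "fingers": 1}, {"dp": [0, 0, 0], "turn": [0, 0, -1], "fingers": 1}]}}

```text
clock: 2.18
eef_pos: [442.3, -18.2, 231.0]
tcp_rot: [-3.141, 0.0, 1.438]
contact_force: [-0.0, -0.2, -0.3]
opening: -0.001
grasp_force: 0.0
```

>>> {"name": "play_rows", "arguments": {"rows": [{"dp": [0, 0, 0], "turn": [0, 0, -1], "fingers": 1}, {"dp": [0, 0, 0], "turn": [0, 0, -1], "fingers": 1}, {"dp": [0, 0, 0], "turn": [0, 0, -1], "fingers": 1}, {"dp": [0, 0, 0], "turn": [0, 0, -1], "fingers": 1}, {"dp": [0, 0, 0], "turn": [0, 0, -1], "fingers": 1}]}}

```text
clock: 2.6
eef_pos: [442.3, -18.2, 231.1]
tcp_rot: [-3.141, -0.0, 1.962]
contact_force: [0.0, -0.3, 0.3]
opening: -0.001
grasp_force: 0.0
```

>>> {"name": "play_rows", "arguments": {"rows": [{"dp": [0, 0, 0], "turn": [0, 0, -1], "fingers": 1}, {"dp": [0, 0, 0], "turn": [0, 0, -1], "fingers": 1}, {"dp": [0, 0, 0], "turn": [0, 0, -1], "fingers": 1}, {"dp": [0, 0, 0], "turn": [0, 0, -1], "fingers": 1}, {"dp": [0, 0, 0], "turn": [0, 0, -1], "fingers": 1}]}}

```text
clock: 3.02
eef_pos: [442.3, -18.2, 231.0]
tcp_rot: [-3.141, -0.0, 2.485]
contact_force: [-0.2, -0.1, 0.0]
opening: 0.001
grasp_force: 0.0
```

>>> {"name": "play_rows", "arguments": {"rows": [{"dp": [0, 0, 0], "turn": [0, 0, -1], "fingers": 1}, {"dp": [0, 0, 0], "turn": [0, 0, -1], "fingers": 1}, {"dp": [0, 0, 0], "turn": [0, 0, -1], "fingers": 1}, {"dp": [0, 0, 0], "turn": [0, 0, -1], "fingers": 1}, {"dp": [0, 0, 0], "turn": [0, 0, -1], "fingers": 1}]}}

```text
clock: 3.43
eef_pos: [442.3, -18.2, 231.0]
tcp_rot: [-3.142, -0.001, 3.009]
contact_force: [-0.3, 0.3, -0.0]
opening: 0.001
grasp_force: 0.0
```

>>> {"name": "play_rows", "arguments": {"rows": [{"dp": [0, 0, 0], "turn": [0, 0, -1], "fingers": 1}, {"dp": [0, 0, 0], "turn": [0, 0, -0.27], "fingers": 1}, {"dp": [-0.34, 0.88, 0], "turn": [0, 0, 0], "fingers": 1}, {"dp": [-0.34, 0.88, 0], "turn": [0, 0, 0], "fingers": 1}, {"dp": [-0.33, 0.87, 0], "turn": [0, 0, 0], "fingers": 1}]}}

```text
clock: 3.85
eef_pos: [483.7, 87.7, 231.3]
tcp_rot: [-3.142, 0.0, 3.135]
contact_force: [0.7, -1.4, -0.1]
opening: 0.002
grasp_force: 0.0
```

>>> {"name": "play_rows", "arguments": {"rows": [{"dp": [-0.33, 0.87, 0], "turn": [0, 0, 0], "fingers": 1}, {"dp": [0, 0, 0.9], "turn": [0, 0, 0], "fingers": 1}, {"dp": [0, 0, 0.9], "turn": [0, 0, 0], "fingers": 1}, {"dp": [0, 0, 0.7], "turn": [0, 0, 0], "fingers": 1}, {"dp": [0, 0, 0], "turn": [0, 0, 0], "fingers": 1}]}}

```text
clock: 4.27
eef_pos: [492.9, 120.9, 126.3]
tcp_rot: [-3.139, -0.009, 3.137]
contact_force: [-0.8, -0.9, -0.2]
opening: -0.0
grasp_force: 0.0
```

```bash
python3 - <<'E'
from rig import r
import cv2,pickle
import numpy as np
from h import *
f=r.grab_frame("scene");c=r.grab_frame("top")
a=cv2.resize(f["pixels"][150:300,240:440,::-1],None,fx=4,fy=4,interpolation=2)
cv2.imwrite("pics/s1.png",a)
s=r.sense();print(s["eef_pos"],s["tcp_rot"],s["qpos"])
E
```

```text
[496.24493182 121.39049391 130.97846285] [-3.14099506e+00 -2.39716684e-03  3.13677591e+00] [ 2.36975012e-01  3.04598825e-01  1.96353177e+00 -8.10698614e-06
  8.75932587e-01 -1.32900009e+00]
```

View pics/s1.png

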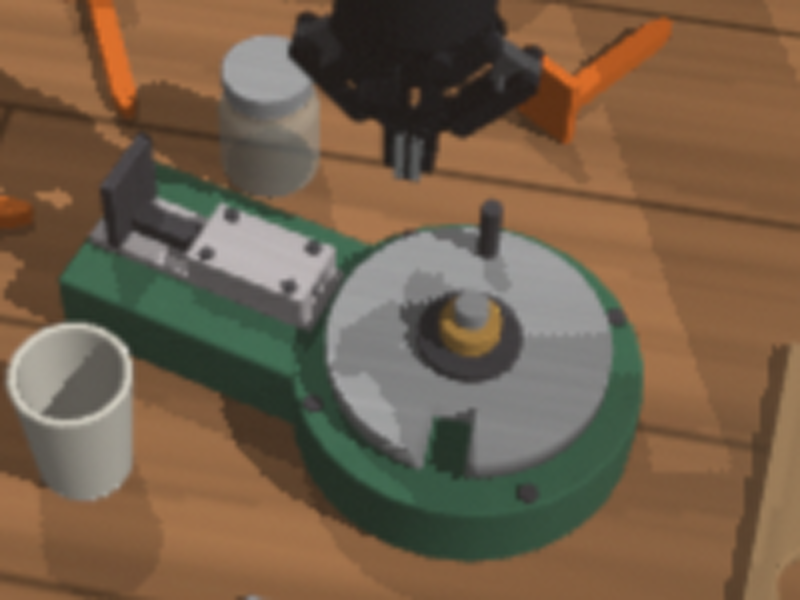

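The fingers sit above and beside the pin on its guide side. The pin top is near (490,210) in the crop, and everything is clear. Next I descend and make contact.

>>> {"name": "play_rows", "arguments": {"rows": [{"dp": [0, 0, 0.6], "turn": [0, 0, 0], "fingers": 1}, {"dp": [0, 0, 0.53], "turn": [0, 0, 0], "fingers": 1}, {"dp": [0, 0.2, 0], "turn": [0, 0, 0], "fingers": 1}, {"dp": [0, 0.2, 0], "turn": [0, 0, 0], "fingers": 1}, {"dp": [0, 0, 0], "turn": [0, 0, 0], "fingers": 1}]}}

```text
clock: 4.78
eef_pos: [498.5, 139.2, 88.2]
tcp_rot: [3.14, 0.003, 3.137]
contact_force: [0.9, -0.8, -0.1]
opening: -0.002
grasp_force: 0.0
```

>>> {"name": "play_rows", "arguments": {"rows": [{"dp": [0, 0.05, 0], "turn": [0, 0, 0], "fingers": 1}, {"dp": [0, 0.05, 0], "turn": [0, 0, 0], "fingers": 1}, {"dp": [0, 0, 0], "turn": [0, 0, 0], "fingers": 1}]}}

```text
clock: 5.03
eef_pos: [497.6, 142.1, 87.1]
tcp_rot: [3.141, 0.002, 3.137]
contact_force: [-0.9, 0.0, 0.1]
opening: -0.002
grasp_force: 0.0
```

>>> {"name": "play_rows", "arguments": {"rows": [{"dp": [0, 0.05, 0], "turn": [0, 0, 0], "fingers": 1}, {"dp": [0, 0.05, 0], "turn": [0, 0, 0], "fingers": 1}, {"dp": [0, 0, 0], "turn": [0, 0, 0], "fingers": 1}]}}

```text
clock: 5.28
eef_pos: [497.1, 145.8, 86.3]
tcp_rot: [3.141, 0.0, 3.137]
contact_force: [-0.5, -0.7, -0.5]
opening: -0.002
grasp_force: 0.0
```

>>> {"name": "play_rows", "arguments": {"rows": [{"dp": [0, 0.05, 0], "turn": [0, 0, 0], "fingers": 1}, {"dp": [0, 0, 0], "turn": [0, 0, 0], "fingers": 1}]}}

```text
clock: 5.45
eef_pos: [496.9, 147.6, 86.0]
tcp_rot: [-3.141, -0.0, 3.137]
contact_force: [-0.4, -0.1, -0.1]
opening: -0.003
grasp_force: 0.3
```

>>> {"name": "play_rows", "arguments": {"rows": [{"dp": [0, 0.05, 0], "turn": [0, 0, 0], "fingers": 1}, {"dp": [0, 0, 0], "turn": [0, 0, 0], "fingers": 1}]}}

```text
clock: 5.62
eef_pos: [496.9, 149.6, 86.0]
tcp_rot: [-3.142, -0.0, 3.137]
contact_force: [-0.6, -1.2, -1.1]
opening: -0.006
grasp_force: 0.4
```

>>> {"name": "play_rows", "arguments": {"rows": [{"dp": [0, 0.05, 0], "turn": [0, 0, 0], "fingers": 1}, {"dp": [0, 0, 0], "turn": [0, 0, 0], "fingers": 1}]}}

```text
clock: 5.78
eef_pos: [496.9, 151.7, 86.0]
tcp_rot: [3.142, -0.0, 3.137]
contact_force: [0.1, -1.4, -0.3]
opening: 0.001
grasp_force: 0.4
```

>>> {"name": "play_rows", "arguments": {"rows": [{"dp": [0, 0, 0], "turn": [0, 0, 0.6], "fingers": 1}, {"dp": [0.036, 0.155, 0], "turn": [0, 0, 1], "fingers": 1}, {"dp": [0.036, 0.155, 0], "turn": [0, 0, 1], "fingers": 1}, {"dp": [0.036, 0.155, 0], "turn": [0, 0, 1], "fingers": 1}, {"dp": [0.036, 0.155, 0], "turn": [0, 0, 1], "fingers": 1}]}}

```text
clock: 6.2
eef_pos: [496.3, 176.8, 85.9]
tcp_rot: [-3.141, -0.001, 2.65]
contact_force: [-0.9, -2.1, -0.8]
opening: -0.001
grasp_force: 1.4
```

```bash
cat > st.py <<'E'
from rig import r
import numpy as np
s=r.sense();p=np.load("p.npy");v=s["eef_pos"][:2]-p[:2];w=s["tcp_rot"][2]
tx=np.array([np.cos(w),np.sin(w)]);ty=np.array([np.sin(w),-np.cos(w)])
c,sn=np.cos(p[2]),np.sin(p[2])
print("pos",s["eef_pos"],"yaw",w,"rad",v@tx,"tang",v@ty,"F",s["contact_force"],"unit xy",v@[c,sn],v@[-sn,c],"q",s["qpos"].round(2))
E
python3 st.py
```

```text
pos [496.31911502 176.82576809  85.8944869 ] yaw 2.649851278024603 rad 58.13711297211254 tang -17.43994950145159 F [-0.87426245 -2.09243472 -0.84550045] unit xy 3.8681772722679666 -60.57320321673328 q [ 0.34  0.39  1.96 -0.    0.79 -0.74]
```

>>> {"name": "play_rows", "arguments": {"rows": [{"dp": [0.036, 0.156, 0], "turn": [0, 0, 1], "fingers": 1}, {"dp": [0.036, 0.156, 0], "turn": [0, 0, 1], "fingers": 1}, {"dp": [0.036, 0.156, 0], "turn": [0, 0, 1], "fingers": 1}, {"dp": [0.036, 0.156, 0], "turn": [0, 0, 1], "fingers": 1}, {"dp": [0.036, 0.156, 0], "turn": [0, 0, 1], "fingers": 1}]}}

```text
clock: 6.62
eef_pos: [510.6, 205.2, 85.9]
tcp_rot: [-3.14, -0.0, 2.126]
contact_force: [-1.4, -2.6, 1.6]
opening: -0.001
grasp_force: 1.4
```

>>> {"name": "play_rows", "arguments": {"rows": [{"dp": [0.036, 0.156, 0], "turn": [0, 0, 1], "fingers": 1}, {"dp": [0.036, 0.156, 0], "turn": [0, 0, 1], "fingers": 1}, {"dp": [0.036, 0.156, 0], "turn": [0, 0, 1], "fingers": 1}, {"dp": [0.036, 0.156, 0], "turn": [0, 0, 1], "fingers": 1}, {"dp": [0.036, 0.156, 0], "turn": [0, 0, 1], "fingers": 1}]}}

```text
clock: 7.03
eef_pos: [537.1, 222.4, 85.8]
tcp_rot: [-3.14, 0.0, 1.603]
contact_force: [-3.3, -1.7, 0.8]
opening: -0.001
grasp_force: 1.3
```

>>> {"name": "play_rows", "arguments": {"rows": [{"dp": [0.036, 0.156, 0], "turn": [0, 0, 1], "fingers": 1}, {"dp": [0, 0, 0], "turn": [0, 0, 0], "fingers": 1}, {"dp": [0, 0, 0], "turn": [0, 0, 0], "fingers": 1}]}}

```text
clock: 7.28
eef_pos: [544.1, 224.3, 86.0]
tcp_rot: [3.141, -0.0, 1.506]
contact_force: [0.1, 0.4, 0.2]
opening: -0.001
grasp_force: 0.0
```

```bash
python3 st.py; python3 - <<'E'
from rig import r
import cv2,pickle
f=r.grab_frame("scene");pickle.dump(f,open("s2.pkl","wb"))
cv2.imwrite("pics/s2.png",cv2.resize(f["pixels"][165:290,240:410,::-1],None,fx=4.6,fy=4.6,interpolation=2))
E
```

```text
pos [544.10529752 224.29349626  86.01249847] yaw 1.5063559864483458 rad 58.6675031007291 tang -15.506978204167376 F [0.10233496 0.38621707 0.1738787 ] unit xy -54.427072180711264 -26.833488534557453 q [0.39 0.47 1.83 0.   0.84 0.45]
```

View pics/s2.png

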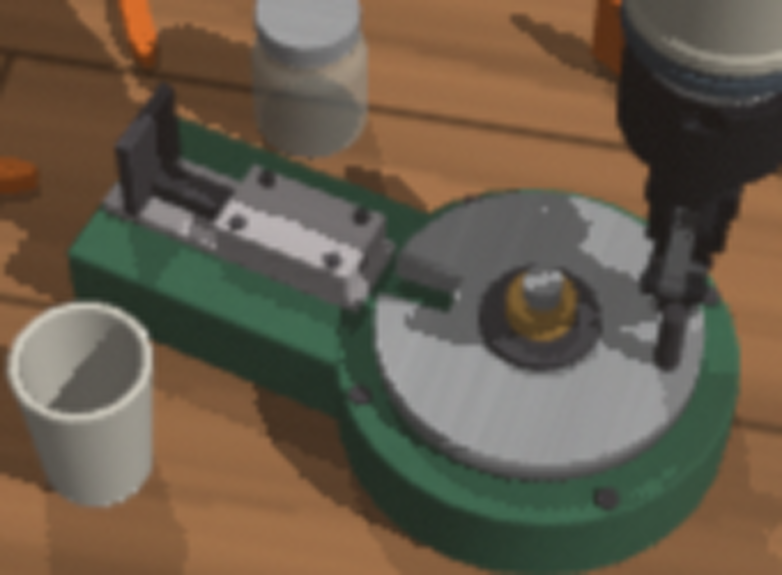

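The slot now points almost at the bar: its inner edge is at (452–462, 281–310) and the pin base at (668,360). I'll work out the disc angle.

```bash
python3 - <<'E'
from h import *
f=pickle.load(open("s2.pkl","rb"));p=np.load("p.npy")
g=lambda c,z:ray(f,(np.array(c)+.5)/4.6-.5+[240,165],z)
for n,c,z in(("spindle",(544,281),102),("slot in a",(462,281),70),("slot in b",(452,310),70),("pinbase",(668,360),70)):
    q=g(c,z);v=q-p[:2];print(n,q,np.hypot(*v),(np.arctan2(v[1],v[0])-p[2]+np.pi)%(2*np.pi)-np.pi)
m=(g((462,281),70)+g((452,310),70))/2-p[:2];print(np.arctan2(m[1],m[0])-p[2])
d=g((668,360),70)-(m+p[:2]);print("pin->slot",np.arctan2(-d[1],-d[0])-p[2])
E
```

```text
spindle [557.26165828 164.46397756] 1.4871103603485438 1.6418956804950229
slot in a [541.66017139 125.73497352] 41.49823778605072 -0.08367562715132681
slot in b [558.6085936  124.14096867] 40.70507026945666 0.33307670844624404
pinbase [566.11591447 223.81520161] 59.95972720832157 -3.0503876683999334
0.12266033793352205
pin->slot 0.10383200046581287
```

>>> {"name": "play_rows", "arguments": {"rows": [{"dp": [0, 0, 0], "turn": [0, 0, 0.95], "fingers": 1}, {"dp": [0, 0, 0], "turn": [0, 0, 0.95], "fingers": 1}, {"dp": [0.03, 0.03, 0], "turn": [0, 0, 0], "fingers": 1}, {"dp": [0.03, 0.03, 0], "turn": [0, 0, 0], "fingers": 1}, {"dp": [0.03, 0.03, 0], "turn": [0, 0, 0], "fingers": 1}]}}

```text
clock: 7.75
eef_pos: [547.8, 226.4, 85.9]
tcp_rot: [-3.14, 0.001, 1.309]
contact_force: [-3.2, -0.7, -1.1]
opening: -0.0
grasp_force: 1.1
```

>>> {"name": "play_rows", "arguments": {"rows": [{"dp": [0, 0.025, 0], "turn": [0, 0, 0], "fingers": 1}, {"dp": [0, 0.025, 0], "turn": [0, 0, 0], "fingers": 1}, {"dp": [0, 0.025, 0], "turn": [0, 0, 0], "fingers": 1}, {"dp": [0, 0.025, 0], "turn": [0, 0, 0], "fingers": 1}, {"dp": [0, 0.025, 0], "turn": [0, 0, 0], "fingers": 1}]}}

```text
clock: 8.17
eef_pos: [553.3, 225.4, 86.1]
tcp_rot: [-3.142, -0.0, 1.305]
contact_force: [-1.4, 1.1, -1.1]
opening: -0.002
grasp_force: 1.2
```

```bash
python3 st.py; python3 - <<'E'
from rig import r
import cv2,pickle
f=r.grab_frame("scene");pickle.dump(f,open("s3.pkl","wb"))
cv2.imwrite("pics/s3.png",cv2.resize(f["pixels"][205:265,310:410,::-1],None,fx=8,fy=8,interpolation=2))
E
```

```text
pos [553.29197347 225.40108185  86.0767412 ] yaw 1.3046212697390749 rad 57.85570618189882 tang -18.37584689509432 F [-1.42855853  1.1400156  -1.13609016] unit xy -57.8941465918624 -18.254376935905004 q [0.38 0.48 1.81 0.   0.85 0.65]
```

View pics/s3.png

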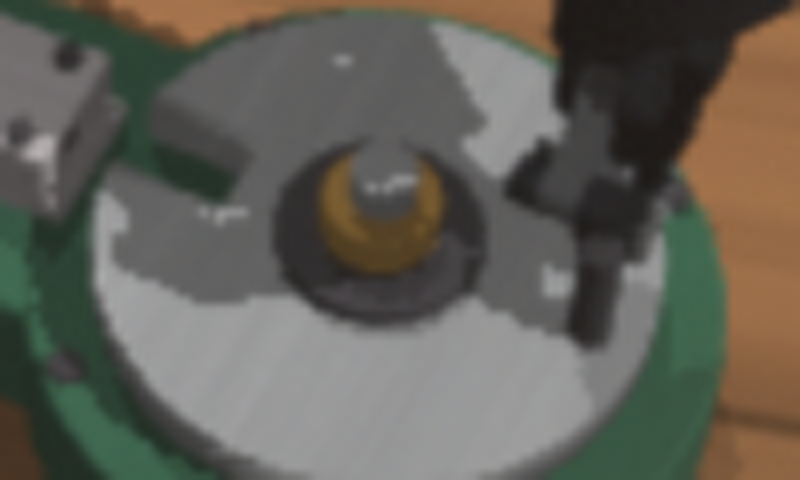

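The slot is visible with inner corners at (252,160) and (230,205) and rim corners at about (155,103) and (108,165). The pin base is at (592,335).

```bash
python3 - <<'E'
from h import *
f=pickle.load(open("s3.pkl","rb"));p=np.load("p.npy")
g=lambda c,z:ray(f,(np.array(c)+.5)/8-.5+[310,205],z)
a,b,c,d=[g(q,70) for q in((252,160),(230,205),(155,103),(108,165))];pin=g((592,335),70)
m=(a+b)/2;o=(c+d)/2
an=lambda v:((np.arctan2(v[1],v[0])-p[2]+np.pi)%(2*np.pi)-np.pi).round(3)
print(an(m-p[:2]),an(o-p[:2]),an(m-pin),an(o-pin),an(c-a),an(d-b),-np.pi+an(p[:2]-pin)+np.pi)
E
```

```text
0.02 -0.007 -0.03 -0.033 -0.171 0.081 -0.06300000000000017
```

>>> {"name": "play_rows", "arguments": {"rows": [{"dp": [0, -0.2, 0], "turn": [0, 0, 0], "fingers": 1}, {"dp": [0, -0.2, 0], "turn": [0, 0, 0], "fingers": 1}, {"dp": [0, 0, -0.9], "turn": [0, 0, 0], "fingers": 1}, {"dp": [0, 0, -0.9], "turn": [0, 0, 0], "fingers": 1}, {"dp": [0, 0, -0.9], "turn": [0, 0, 0], "fingers": 1}]}}

```text
clock: 8.63
eef_pos: [536.5, 229.3, 194.9]
tcp_rot: [-3.141, 0.001, 1.305]
contact_force: [1.5, 1.0, 0.2]
opening: -0.006
grasp_force: 0.0
```

>>> {"name": "play_rows", "arguments": {"rows": [{"dp": [-0.9, 0.1, 0], "turn": [0, 0, 0], "fingers": 1}, {"dp": [-0.9, 0.1, 0], "turn": [0, 0, 0], "fingers": 1}, {"dp": [-0.9, 0.1, 0], "turn": [0, 0, 0], "fingers": 1}, {"dp": [-0.9, 0.1, 0], "turn": [0, 0, 0], "fingers": 1}, {"dp": [-0.9, 0.1, 0], "turn": [0, 0, 0], "fingers": 1}]}}

```text
clock: 9.05
eef_pos: [508.5, 49.4, 194.3]
tcp_rot: [3.141, -0.0, 1.305]
contact_force: [0.4, -0.8, -1.5]
opening: -0.0
grasp_force: 0.0
```

>>> {"name": "play_rows", "arguments": {"rows": [{"dp": [-0.9, 0.1, 0], "turn": [0, 0, 0], "fingers": 1}, {"dp": [-0.9, 0.1, 0], "turn": [0, 0, 0], "fingers": 1}, {"dp": [-0.9, 0.1, 0], "turn": [0, 0, 0], "fingers": 1}, {"dp": [-0.2, 0, 0], "turn": [0, 0, 0], "fingers": 1}, {"dp": [0, 0, 0], "turn": [0, 0, 0], "fingers": 1}]}}

```text
clock: 9.47
eef_pos: [489.7, -66.2, 194.2]
tcp_rot: [3.141, 0.0, 1.301]
contact_force: [0.9, 0.4, -0.7]
opening: 0.001
grasp_force: 0.0
```

```bash
python3 st.py; python3 - <<'E'
from rig import r
import cv2,pickle
f=r.grab_frame("scene");pickle.dump(f,open("s4.pkl","wb"))
cv2.imwrite("pics/s4.png",cv2.resize(f["pixels"][145:275,230:400,::-1],None,fx=4.6,fy=4.6,interpolation=2))
E
```

```text
pos [489.71168851 -66.18857648 194.22139235] yaw 1.3011555847081524 rad -240.1987214487013 tang -2.183999877475056 F [ 0.89349231  0.44957719 -0.7490421 ] unit xy 240.18284986777 -3.520549737167964 q [-0.14  0.19  1.95 -0.    1.    0.13]
```

View pics/s4.png

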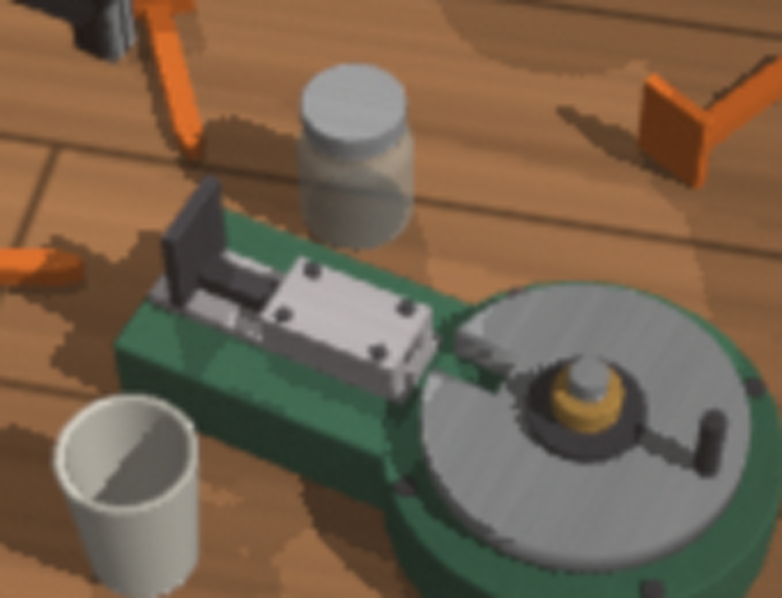

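The slot lies between (460,330)/(435,375) and (510,368)/(495,392), facing the nose. The spindle is at (588,370), the pin top at (713,420), and the fingers are free beyond the plate. I'll check the angle and go down behind the plate.

```bash
python3 - <<'E'
from h import *
f=pickle.load(open("s4.pkl","rb"));p=np.load("p.npy")
g=lambda c,z:ray(f,(np.array(c)+.5)/4.6-.5+[230,145],z)
an=lambda v:((np.arctan2(v[1],v[0])-p[2]+np.pi)%(2*np.pi)-np.pi).round(3)
s=g((588,367),102);pin=g((713,417),108);print(s,pin,an(s-pin),an(p[:2]-pin))
E
```

```text
[554.19555533 163.08798753] [574.15894262 220.54037985] -0.07 -0.054
```

>>> {"name": "play_rows", "arguments": {"rows": [{"dp": [0, 0.09, 0.9], "turn": [0, 0, 0], "fingers": 1}, {"dp": [0, 0, 0.9], "turn": [0, 0, 0], "fingers": 1}, {"dp": [0, 0, 0.9], "turn": [0, 0, 0], "fingers": 1}, {"dp": [0, 0, 0], "turn": [0, 0, 0], "fingers": 1}, {"dp": [0, 0, 0], "turn": [0, 0, 0], "fingers": 1}]}}

```text
clock: 9.93
eef_pos: [492.9, -63.9, 85.1]
tcp_rot: [-3.137, 0.0, 1.306]
contact_force: [-0.7, 0.6, 0.7]
opening: 0.003
grasp_force: 0.0
```

```bash
python3 st.py
```

```text
pos [492.85130558 -63.88756949  85.10421053] yaw 1.3056724219253244 rad -237.14312633027964 tang -0.8419236576619827 F [-0.72318033  0.57714088  0.67354199] unit xy 237.14211411282423 -1.090373901267089 q [-0.13  0.36  2.02  0.    0.77  0.13]
```

>>> {"name": "play_rows", "arguments": {"rows": [{"dp": [0.2, 0, 0], "turn": [0, 0, 0], "fingers": 1}, {"dp": [0.15, 0, 0], "turn": [0, 0, 0], "fingers": 1}, {"dp": [0.1, 0, 0], "turn": [0, 0, 0], "fingers": 1}, {"dp": [0.1, 0, 0], "turn": [0, 0, 0], "fingers": 1}, {"dp": [0.1, 0, 0], "turn": [0, 0, 0], "fingers": 1}]}}

```text
clock: 10.35
eef_pos: [501.8, -40.0, 87.3]
tcp_rot: [3.139, -0.0, 1.305]
contact_force: [-0.3, -2.8, 1.6]
opening: -0.002
grasp_force: 1.2
```

>>> {"name": "play_rows", "arguments": {"rows": [{"dp": [0.08, 0, 0], "turn": [0, 0, 0], "fingers": 1}, {"dp": [0.08, 0, 0], "turn": [0, 0, 0], "fingers": 1}, {"dp": [0.08, 0, 0], "turn": [0, 0, 0], "fingers": 1}, {"dp": [0.08, 0, 0], "turn": [0, 0, 0], "fingers": 1}, {"dp": [0.08, 0, 0], "turn": [0, 0, 0], "fingers": 1}]}}

```text
clock: 10.77
eef_pos: [505.1, -24.7, 86.0]
tcp_rot: [-3.141, 0.0, 1.304]
contact_force: [-1.0, -2.5, 1.8]
opening: -0.0
grasp_force: 1.2
```

```bash
python3 st.py
```

```text
pos [505.13840606 -24.74761037  86.02496295] yaw 1.3040180814595375 rad -196.14961516231497 tang 1.0845673093040824 F [-0.96224571 -2.45684874  1.80305306] unit xy 196.15182964795454 0.5545631907203128 q [-0.05  0.37  2.   -0.    0.77  0.21]
```

>>> {"name": "play_rows", "arguments": {"rows": [{"dp": [0.07, 0, 0], "turn": [0, 0, 0], "fingers": 1}, {"dp": [0.07, 0, 0], "turn": [0, 0, 0], "fingers": 1}, {"dp": [0.07, 0, 0], "turn": [0, 0, 0], "fingers": 1}, {"dp": [0.07, 0, 0], "turn": [0, 0, 0], "fingers": 1}, {"dp": [0.07, 0, 0], "turn": [0, 0, 0], "fingers": 1}]}}

```text
clock: 11.18
eef_pos: [508.9, -11.1, 86.0]
tcp_rot: [-3.141, -0.0, 1.304]
contact_force: [-1.0, -1.7, 1.2]
opening: 0.0
grasp_force: 1.0
```

>>> {"name": "play_rows", "arguments": {"rows": [{"dp": [0.025, 0, 0], "turn": [0, 0, 0], "fingers": 1}, {"dp": [0.025, 0, 0], "turn": [0, 0, 0], "fingers": 1}, {"dp": [0.025, 0, 0], "turn": [0, 0, 0], "fingers": 1}]}}

```text
clock: 11.43
eef_pos: [509.6, -8.4, 86.0]
tcp_rot: [-3.141, -0.0, 1.304]
contact_force: [0.6, -2.0, 0.5]
opening: -0.0
grasp_force: 0.9
```

```bash
python3 st.py
```

```text
pos [509.60853298  -8.41599362  86.03010354] yaw 1.304227320383713 rad -179.21751256456798 tang 1.0536424284214152 F [ 0.64259359 -1.95859315  0.54277687] unit xy 179.21958223896186 0.606889026129135 q [-0.02  0.37  2.    0.    0.77  0.25]
```

>>> {"name": "play_rows", "arguments": {"rows": [{"dp": [0.025, 0, 0], "turn": [0, 0, 0], "fingers": 1}, {"dp": [0.025, 0, 0], "turn": [0, 0, 0], "fingers": 1}]}}

```text
clock: 11.6
eef_pos: [510.1, -6.5, 86.0]
tcp_rot: [-3.141, 0.0, 1.304]
contact_force: [0.9, -2.2, -0.1]
opening: -0.003
grasp_force: 0.8
```

>>> {"name": "play_rows", "arguments": {"rows": [{"dp": [0.02, 0, 0], "turn": [0, 0, 0], "fingers": 1}, {"dp": [0, 0, 0], "turn": [0, 0, 0], "fingers": 1}]}}

```text
clock: 11.77
eef_pos: [510.3, -6.0, 86.0]
tcp_rot: [-3.141, 0.0, 1.304]
contact_force: [-0.1, -3.3, 0.3]
opening: 0.001
grasp_force: 1.7
```

>>> {"name": "play_rows", "arguments": {"rows": [{"dp": [0.02, 0, 0], "turn": [0, 0, 0], "fingers": 1}, {"dp": [0, 0, 0], "turn": [0, 0, 0], "fingers": 1}]}}

```text
clock: 11.93
eef_pos: [510.3, -5.9, 86.1]
tcp_rot: [-3.141, 0.001, 1.305]
contact_force: [-1.9, -8.2, 2.3]
opening: 0.003
grasp_force: 4.3
```

>>> {"name": "play_rows", "arguments": {"rows": [{"dp": [0.025, 0, 0], "turn": [0, 0, 0], "fingers": 1}, {"dp": [0, 0, 0], "turn": [0, 0, 0], "fingers": 1}, {"dp": [0, 0, 0], "turn": [0, 0, 0], "fingers": 1}]}}

```text
clock: 12.18
eef_pos: [510.2, -5.8, 86.1]
tcp_rot: [-3.141, 0.003, 1.305]
contact_force: [-4.0, -13.6, 2.9]
opening: -0.0
grasp_force: 7.3
```

>>> {"name": "play_rows", "arguments": {"rows": [{"dp": [-0.2, 0, 0], "turn": [0, 0, 0], "fingers": 1}, {"dp": [-0.8, 0, 0], "turn": [0, 0, 0], "fingers": 1}, {"dp": [-0.4, 0, -0.8], "turn": [0, 0, 0], "fingers": 1}, {"dp": [0, 0, -0.9], "turn": [0, 0, 0], "fingers": 1}, {"dp": [0, 0, -0.9], "turn": [0, 0, 0], "fingers": 1}]}}

```text
clock: 12.6
eef_pos: [495.1, -58.8, 190.8]
tcp_rot: [-3.14, -0.0, 1.302]
contact_force: [1.2, 0.3, -0.1]
opening: -0.001
grasp_force: 0.0
```

>>> {"name": "play_rows", "arguments": {"rows": [{"dp": [-0.5, 0, 0], "turn": [0, 0, 0], "fingers": 1}, {"dp": [-0.5, 0, 0], "turn": [0, 0, 0], "fingers": 1}, {"dp": [0, 0, 0], "turn": [0, 0, 0], "fingers": 1}, {"dp": [0, 0, 0], "turn": [0, 0, 0], "fingers": 1}]}}

```text
clock: 12.93
eef_pos: [485.5, -97.1, 190.2]
tcp_rot: [3.141, -0.001, 1.302]
contact_force: [-0.1, 0.2, 1.0]
opening: 0.003
grasp_force: 0.0
```

```bash
python3 - <<'E'
from rig import r
import cv2,pickle
f=r.grab_frame("scene")
cv2.imwrite("pics/s5.png",cv2.resize(f["pixels"][145:275,230:400,::-1],None,fx=4.6,fy=4.6,interpolation=2))
E
```

```text
(no output)
```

View pics/s5.png

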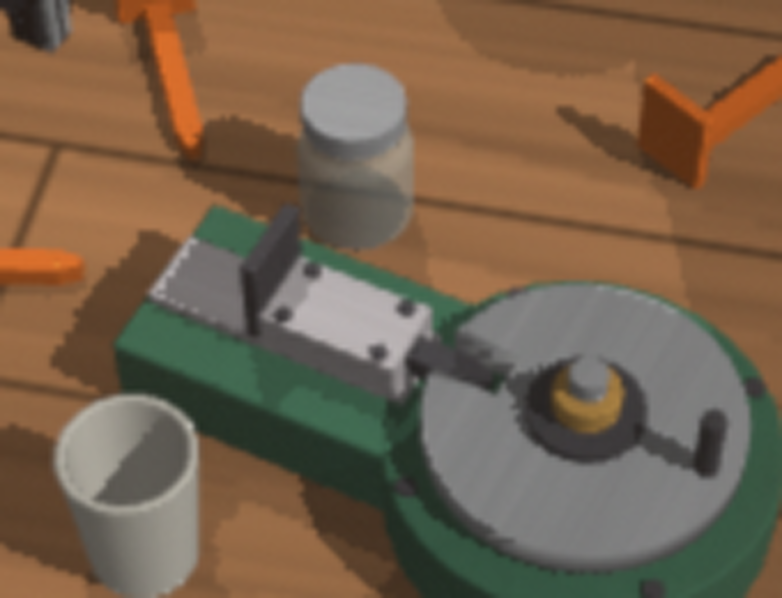

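The plate is against the guide at (265,275), the bar's nose lies in the slot at (455,365), and the gripper is clear. The jar and cup have not moved.

```bash
python3 -c "
from rig import r
print(r.sign_off())"
```

```text
the job is handed in; nothing more can be done
None
```

The job is handed in (no verdict was returned): the last picture shows the disc's slot facing the bar, the bar home in it with its plate against the guide, the jar and cup unmoved, and the gripper clear.

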